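Work the wedge out of a battery jig and free the pack

TASK

The battery pack is clamped in the sloping jig by a tight wedge, and the jig only stands on the bench, so do not drag, lift or tip it: rock the wedge from side to side to walk it out of its slot, and put it in the deeper tray with the screwdriver. Then draw the freed pack out of the jig and leave it standing upright in the shallow tray with the two finished packs, without knocking those over.

Things in the scene. Friction and masses are not known exactly. Their poses are not given: they have to be found in the camera images.
- jig: Clamping jig, 1.5 kg, loose: steel base 250 x 150 mm, 12 high, under an aluminium trough sloping 30 deg. Origin: underside, 115 mm from its front edge; x to its back, z up; it stands sidewise, front to the robot's left. Wedge and pack draw out along u = (-0.5, 0, 0.866). Along n = (0.866, 0, 0.5): front wall, sprung pad, pack, sliding jaw, wedge, back wall (walls 30 mm deep, 90 wide). A straight pull on the tight wedge takes about 20 N; the jig slips at about 10 N.
- slot (a point): Middle of the wedge slot's mouth, level with the tops of the trough's walls; axes of jig. The slot is 70 mm wide between low end stops (16 mm above its floor, which is 30 mm down).
- lamp (a point): Middle of the underside of the jig's lamp bar (140 mm across, 24 along n, 22 along u), which hangs over the jig on two posts at its back, 0.33 m high; axes of jig. It stands straight above the wedge's head, so the tool must come in along -u, not straight down; its near face is 85 mm behind the wedge's middle along n.
- wedge_head (a point): Centre of the head of the loose grey wedge (60 g). z points from tip to head (along u), x along thickness (n), y across. Head 44 mm wide (y, the way to grip), 14 thick, 38 long. Rocked about x, about 7 deg each way, each swing about a point 46 mm below this one and 14 to 20 mm off the middle, on the side that is not rising, it walks out 2 to 5 mm a swing without dragging the jig; loose after 20 mm.
- wedge_tip (a point): Centre of the wedge's tip edge, 61 mm from the head's centre; at the start it rests on the slot's floor, with 30 mm of blade in the slot. Blade 40 mm wide, 9 mm thick here, tapering 1:8; a spring squeezes its two flat faces, ever less as it rises.
- pack_mid (a point): Centre of the green battery pack in the jig, 100 g, 19 mm thick (own x), 37 wide (y), 70 long (z, foot to top). In the jig z points along u; it stands 40 mm proud of the walls, 36 mm in front of the wedge along n. Clamped until the wedge is out, then loose (about 3 mm play); it is clear once drawn 35 mm along u.
- tool_tray: Deeper grey tray, 180 (x) x 120 (y) x 32 mm high, walls and floor 4 mm, fixed. Origin: centre of the underside, z up. A screwdriver lies in its +y half, along x.
- pack_tray: Shallow grey tray, 180 (x) x 120 (y) x 18 mm high, walls and floor 4 mm, fixed. Origin: centre of the underside, z up. Two finished packs stand at its +x end (50 to 65 mm from the middle); the rest is free.
- spare_a_mid (a point): Centre of one finished pack, same shape as the other packs (19 x 37 x 70 mm), standing in the shallow tray.
- spare_b_mid (a point): Centre of the other finished pack, likewise.
Not all that is in view belongs to the job. What is shaped like the tool_tray but red is not meant.

How it is judged (in metres and radians):
On the way, in this order (a step that is already met when the one before it is completed fails the run):
1. the wedge is rocked sideways (over 2 degrees) while still in its slot (angle between the z axis of wedge_head and the y axis of jig, either way round below 1.5358 rad and distance between wedge_head and slot below 0.055 m).
2. the wedge is clear of its slot while the pack is still in the jig (distance between wedge_head and slot above 0.075 m and distance between pack_mid and slot below 0.05 m), for 0.1 s.
3. the wedge is in the tool tray while the pack is still in the jig (x of wedge_head in the frame of tool_tray between -0.088 and 0.088 m and y of wedge_head in the frame of tool_tray between -0.058 and 0.058 m and z of wedge_head in the frame of tool_tray between 0 and 0.08 m and distance between pack_mid and slot below 0.05 m), for 0.2 s.
At the end, for the whole second after the job is handed in: The wedge is inside the tool tray; the pack stands upright (within about 8 degrees) on the floor of the pack tray; the two finished packs still stand (within about 23 degrees); the jig stands flat within 15 mm of where it began (x of wedge_head in the frame of tool_tray between -0.088 and 0.088 m and y of wedge_head in the frame of tool_tray between -0.058 and 0.058 m and z of wedge_head in the frame of tool_tray between 0 and 0.08 m and x of pack_mid in the frame of pack_tray between -0.086 and 0.086 m and y of pack_mid in the frame of pack_tray between -0.056 and 0.056 m and z of pack_mid in the frame of pack_tray between 0.03 and 0.046 m and angle between pack_mid's own z axis and vertical below 0.15 rad and distance of jig from where it was at the start of the episode below 0.015 m and angle between jig's own z axis and vertical below 0.1 rad and angle between each of spare_a_mid, spare_b_mid's own z axis and vertical below 0.4 rad); the robot touches nothing.
It fails at once if the jig is dragged or lifted more than 15 mm (distance of jig from where it was at the start of the episode above 0.015 m).
It fails at once if the jig is tipped more than about 6 degrees (angle between jig's own z axis and vertical above 0.1 rad).
It fails at once if a finished pack is knocked over (angle between any of spare_a_mid, spare_b_mid's own z axis and vertical above 0.5 rad).
It also fails if it takes over 69 s, if anything falls off the work surface, if the arm or the gripper's body presses on something with over 40 N, if the wrist force passes 120 N, or if a joint passes its speed limit or range.

ROBOT

A 6-joint arm with a two-finger parallel gripper is mounted at the origin on the work surface. World frame = base frame: x ahead of the robot, y to its left, z up, the work surface at z = 0. Lengths are in mm, angles in rad, forces in N, time in s.
With the tool pointing down it reaches from about 400 to 925 mm from the base axis. Payload 12.5 kg.
Tool frame: the origin (TCP) lies at the very end of the fingers, on their centre line; the grasp point (between the pads) lies 19 mm behind it; z points along the fingers, y is the line along which they close (so a half turn about z gives the same grasp; the last joint's range is limited). The gripper opens to 95 mm and grips with 3 to 60 N. Pads are 20 mm wide; open, the fingers measure 119 mm over their backs; the gripper's body (75 mm by 180 mm) begins 59 mm behind the grasp point.
Start: joints at [-1.214, 0.491, 1.559, -0, 1.092, -0.106], TCP at [279.059, -559.261, 214.661] pointing down, gripper open.
Joint ranges: [-3.1, 3.1], [-0.84, 2.19], [0.05, 2.79], [-1.13, 4.28], [0.06, 2.93], [-2.69, 2.69]. Speed limits (rad/s): [2.22, 2.22, 2.79, 3.14, 3.14, 3.14].

INTERFACE

Orientations are given as [roll, pitch, yaw] about the fixed x, y, z axes, in that order (R = Rz(yaw) Ry(pitch) Rx(roll)).
In Python, from bench import status, imaging, order gives the robot as it stands.
- The arm moves only by the tool servo_tool, never from a script. Its argument "commands" is a list of rows, each a list of 3 entries, a list of its own where there are three numbers: the shift along the tool's x, y, z in m, then the turn, a rotation vector about the tool's x, y, z in rad, then the finger opening in m, from 0 to 0.0951. In form: [[[x, y, z], [rx, ry, rz], fingers], ...]. A call has exactly 8 rows; each row is the pose to reach, as a shift and turn from the pose commanded when the call began, along the tool's axes at that moment; what a row does not reach only later rows make up. A row lasts 1/8 s, in which the tool goes at most 62.5 mm and 10.7 degrees, less where a joint would pass 70% of its speed; a pose out of reach is approached as far as the arm can. A call with a gripper value outside its range is refused whole. The fingers move at their own pace and stop on an object; "newtons" is the grip in N (left out, the last holds). Time passes only in rows, so rows that repeat a pose let the fingers close, or fill a call up. It gives the time, the measured TCP pose, the force, the opening and the grip force at its end, in the units of the state.
- status.observe(): the state, without advancing time (a new reading comes with each control period).
- imaging.read_camera(name): name is "scene" or "side" or "wrist"; returns the picture (480x640x3 uint8, red, green, blue); there is no depth.
- imaging.calibration(name): a dict with "fovy" (degrees; the focal length in pixels is half the picture's height over the tangent of half this angle, whatever the lens; pixels are square), "cx", "cy" (the principal point, pixels), "k1" (the pictures are not rectified: a ray, as slopes to the right and down, at radius r is drawn at 1 + k1 r^2 times it, then the intrinsics apply), "extrinsics" (4x4, takes a point from world to camera coordinates). Camera axes: x right, y down, z forward; pixel columns grow to the right and rows downward; lengths in mm; the calibration is good to about 2 mm. A picture is of the moment at which its call begins: read the wrist's pose just before it. calibration takes no time and is no camera call; for the wrist camera it gives the pose at the moment of the call.
- order.finish_job(): hands the job in; it is judged then, once.
Trained networks look in the newest picture that a camera, given by its name, has taken for a name from the list of things; names that differ only in an ending like _2 or _b are one class to them, and where a whole thing is asked for, a point or a joint stands for the part that bears it (a point fixed in the world has none). Each returns a list of dicts, best first, with "score" (0 to 1); they miss things now and then, are a little off and sometimes report something else, mostly with a low value. They report only what shows in the picture. A call takes as long as a camera call. They do not tell look-alikes from the thing itself.
- imaging.search_frame(camera, label): "location" ([column, row] in pixels, amid what is visible of it).
- imaging.masks_of(camera, label): "mask" (480x640 bool, what is visible of it) and "location" ([column, row] in pixels, amid what is visible of it).
- imaging.landmark_of(camera, label): "location" ([column, row] in pixels: a listed point, or the origin of a listed thing).
The state is a dict: "time_s": time; "joints": joint angles; "dq": joint speeds; "joint_efforts": joint torques, N m; "tcp_pos": TCP position; "tcp_rot": TCP orientation; "force": force on the tool from outside, world axes, zero at the start; "moment": the same for the moment, N m; "width": finger opening in mm; "gripper_force": force on a finger pad.
Only numpy, scipy, OpenCV 4.12 (cv2) and the standard library are available. Lean on these libraries where they do the work, as an engineer would, in place of code of your own. Each camera call takes 0.05 s, during which the arm holds its last target. There are 200 camera calls.

## Working session

There is one attempt and no reset: what is moved stays moved. The work goes in short steps, Python scripts to look and compute and a tool call to move; the robot and the scene stay as the last step left them, time stands still between calls to the robot, and variables do not carry over. Pictures are saved under pics/ and viewed, at most 10 in all, crops included, and the job is handed in when it is done.

Besides the shell and the picture viewer there is one more tool, called after "Call:" by a JSON object that holds its "method" and its "body". servo_tool: Moves the arm, as the interface text tells. Its arguments: {"type":"object","properties":{"commands":{"type":"array","items":{"type":"array"}},"newtons":{"type":"number"}},"required":["commands"]}

```bash
ls; mkdir -p pics
cat > h.py <<'E'
import numpy as np, cv2
from bench import status, imaging, order
from scipy.spatial.transform import Rotation as Rn
from scipy.optimize import least_squares
def R(rpy): return Rn.from_euler('xyz',rpy).as_matrix()
def cam(c):
    k=imaging.calibration(c); f=240/np.tan(np.radians(k['fovy'])/2); return k,f,np.array(k['extrinsics'])
def proj(c,P,K=None):
    k,f,T=K or cam(c); p=T[:3,:3]@np.asarray(P,float)+T[:3,3]; s=p[:2]/p[2]; s=s*(1+k['k1']*(s@s)); return s*f+[k['cx'],k['cy']]
def ray(c,px,K=None):
    k,f,T=K or cam(c); d=(np.array(px)-[k['cx'],k['cy']])/f; s=d.copy()
    for _ in range(20): s=d/(1+k['k1']*(s@s))
    v=T[:3,:3].T@np.array([s[0],s[1],1]); return -T[:3,:3].T@T[:3,3], v/np.linalg.norm(v)
def onz(c,px,z,K=None):
    o,v=ray(c,px,K); return o+v*(z-o[2])/v[2]
def tri(obs):
    A=np.zeros((3,3));b=np.zeros(3)
    rs=[ray(c,p,K) for c,p,K in obs]
    for o,v in rs: M=np.eye(3)-np.outer(v,v); A+=M;b+=M@o
    X=np.linalg.solve(A,b); return X,[round(float(np.linalg.norm((np.eye(3)-np.outer(v,v))@(X-o))),1) for o,v in rs]
def save(c,n):
    im=imaging.read_camera(c); cv2.imwrite('pics/'+n,im[:,:,::-1]); return im
E
python3 - <<'E'
from h import *
np.set_printoptions(precision=1,suppress=True)
L=['jig','slot','lamp','wedge_head','wedge_tip','pack_mid','tool_tray','pack_tray','spare_a_mid']
for c in ['scene','side']:
    save(c,c+'0.png')
    for l in L:
        print(c,l,[(np.round(d['location']).tolist(),round(d['score'],2)) for d in imaging.landmark_of(c,l)][:4])
print(status.observe())
E
```

```text
pics
scene jig [([332.0, 347.0], 0.58)]
scene slot [([352.0, 318.0], 0.8)]
scene lamp [([354.0, 232.0], 0.95)]
scene wedge_head [([355.0, 310.0], 0.96)]
scene wedge_tip [([338.0, 324.0], 0.62)]
scene pack_mid [([364.0, 320.0], 0.58)]
scene tool_tray [([480.0, 253.0], 0.93), ([467.0, 322.0], 0.76), ([160.0, 325.0], 0.23)]
scene pack_tray [([157.0, 326.0], 0.85)]
scene spare_a_mid [([164.0, 329.0], 0.75)]
side jig [([264.0, 268.0], 0.66)]
side slot [([256.0, 261.0], 0.74), ([253.0, 364.0], 0.55)]
side lamp [([248.0, 217.0], 0.74)]
side wedge_head [([253.0, 258.0], 0.41)]
side wedge_tip [([263.0, 260.0], 0.53)]
side pack_mid [([253.0, 270.0], 0.48)]
side tool_tray [([348.0, 272.0], 0.91), ([254.0, 363.0], 0.68), ([340.0, 423.0], 0.68), ([300.0, 167.0], 0.63)]
side pack_tray [([318.0, 185.0], 0.75)]
side spare_a_mid [([296.0, 176.0], 0.66), ([266.0, 269.0], 0.29), ([259.0, 261.0], 0.17)]
{'time_s': 1.0, 'joints': array([-1.2,  0.5,  1.6, -0. ,  1.1, -0.1]), 'dq': array([-0.,  0., -0., -0., -0.,  0.]), 'joint_efforts': array([ -0. , -61.2, -25.8,   0.1,   0. ,  -0. ]), 'tcp_pos': array([ 279. , -559.3,  214.7]), 'tcp_rot': array([3.1, 0. , 0.5]), 'force': array([-0.3,  0.3,  0.3]), 'moment': array([0., 0., 0.]), 'gripper_force': 0.0, 'width': 95.30246616285746}
```

View pics/scene0.png

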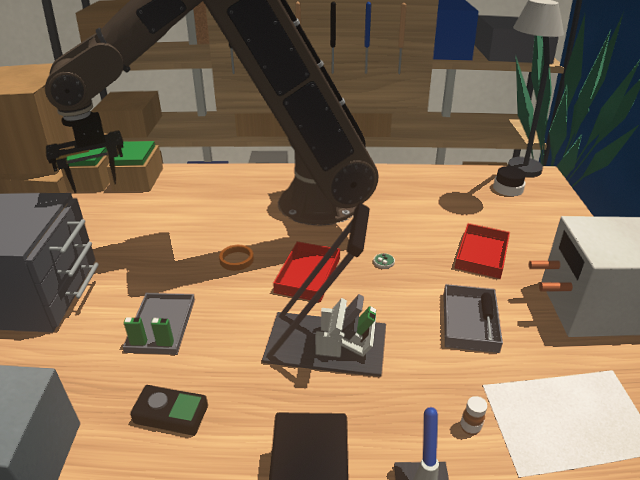

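View pics/side0.png

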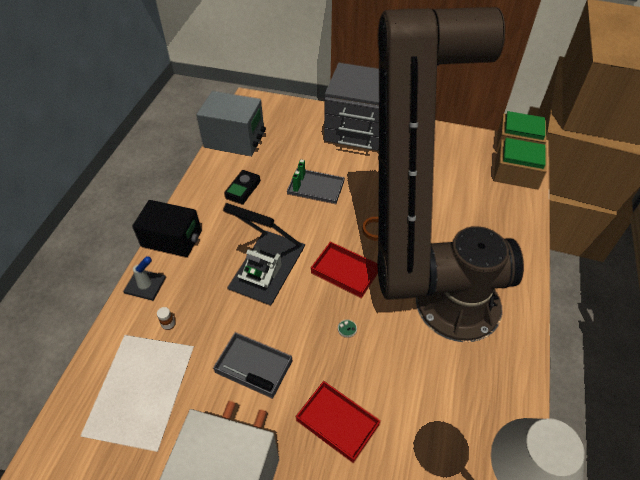

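Scene picture: the jig is at about (330,345), with the grey wedge at (353,307) and the green pack at (367,318). The grey tool tray with the screwdriver is at (470,320), and the pack tray with two packs is at (160,323). Look-alikes:
- **Trays:** the red ones at (308,270) and (482,250) are not meant.
- **Packs:** the green blocks on boxes at (85,160) and (132,152), and the meter at (170,408), are not meant. The spares at (133,332) and (163,332) are the finished packs.

Now a rough jig fit from the landmarks.

```bash
cat >> h.py <<'E'
U=np.array([-.5,0,.866025]);N=np.array([.866025,0,.5])
def jigpts(p):  # x,y,yaw,sx,sz
    Rz=Rn.from_euler('z',p[2]).as_matrix(); o=np.array([p[0],p[1],0]); s=np.array([p[3],0,p[4]])
    d=dict(jig=np.zeros(3),slot=s,wedge_head=s+31*U,wedge_tip=s-30*U,pack_mid=s-36*N+5*U)
    h=s+31*U; d['lamp']=h+97*N+ (lambda k: k)(0)*U; 
    # lamp: on n offset 97 and straight above head -> h = head + t z, t*0.5=97 (u comp .866t)
    d['lamp']=h+np.array([0,0,(97)/.5])-11*U*0
    return {k:Rz@v+o for k,v in d.items()},Rz
E
python3 - <<'E'
from h import *
np.set_printoptions(precision=1,suppress=True)
O={'scene':dict(jig=(332,347),slot=(352,318),lamp=(354,232),wedge_head=(355,310),wedge_tip=(338,324),pack_mid=(364,320)),
'side':dict(jig=(264,268),slot=(256,261),lamp=(248,217),wedge_head=(253,258),wedge_tip=(263,260),pack_mid=(253,270))}
Ks={c:cam(c) for c in O}
for k in O['scene']: print(k,*tri([(c,O[c][k],Ks[c]) for c in O]))
def f(p): 
    d,_=jigpts(p); return np.concatenate([proj(c,d[k],Ks[c])-O[c][k] for c in O for k in O[c] if k!='lamp'])
r=least_squares(f,[650,0,-1.57,30,100],loss='soft_l1',f_scale=3); print(r.x,r.fun)
for k,v in jigpts(r.x)[0].items(): print(k,v)
for l in ['tool_tray','pack_tray']:
  for c in O:
    print(l,c,[(onz(c,d['location'],0,Ks[c]),d['score']) for d in imaging.landmark_of(c,l)][:4])
s=status.observe();K=cam('wrist');T=K[2];M=R(s['tcp_rot']);print('wristcam in tool',M.T@(-T[:3,:3].T@T[:3,3]-s['tcp_pos']),(T[:3,:3]@M).T,K[0]['fovy'],K[0]['k1'])
for c in O: print(c,(-Ks[c][2][:3,:3].T@Ks[c][2][:3,3]))
im=cv2.imread('pics/scene0.png')[255:385,250:410];cv2.imwrite('pics/crop1.png',cv2.resize(im,None,fx=4.5,fy=4.5,interpolation=cv2.INTER_CUBIC))
E
```

```text
jig [606.1  35.6   3.7] [0.3, 0.3]
slot [609.3  75.8  92.9] [0.1, 0.1]
lamp [607.3  77.2 300.5] [5.4, 5.4]
wedge_head [612.8  82.2 117.1] [1.5, 1.5]
wedge_tip [599.2  48.   65.5] [0.2, 0.2]
pack_mid [608.7 102.2  85.5] [1.7, 1.7]
[603.7  35.3  -1.7 -32.8  93.5] [-0.3  0.3 -3.9 -1.   1.2 -2.1  2.6  1.5  0.2  3.1  0.7  0.9  1.5 -2.
  1.4 -0.5 -2.6  0.4  0.   0.3]
jig [603.7  35.3   0. ]
slot [607.2  68.   93.5]
wedge_head [608.8  83.4 120.3]
wedge_tip [605.6  53.1  67.5]
pack_mid [610.6 101.5  79.8]
lamp [608.8  83.4 314.3]
tool_tray scene [(array([256. , 439.9,   0. ]), 0.93), (array([522.5, 347.4,  -0. ]), 0.76), (array([ 545.6, -357.8,    0. ]), 0.23)]
tool_tray side [(array([347.5, -22.2,   0. ]), 0.91), (array([527.6, 345.4,   0. ]), 0.68), (array([258.5, 446.4,   0. ]), 0.68), (array([ 629.9, -435.4,    0. ]), 0.63)]
pack_tray scene [(array([ 546.1, -364.3,    0. ]), 0.85)]
pack_tray side [(array([ 541. , -362.6,    0. ]), 0.75)]
wristcam in tool [  64.9   -0.4 -170.1] [[-0.  -1.  -0.2]
 [ 1.  -0.   0. ]
 [-0.  -0.2  1. ]] 65.69845484630737 -0.042095262501687
scene [1399.9   26.5  843.2]
side [ 185.1  912.4 1346.8]
```

View pics/crop1.png

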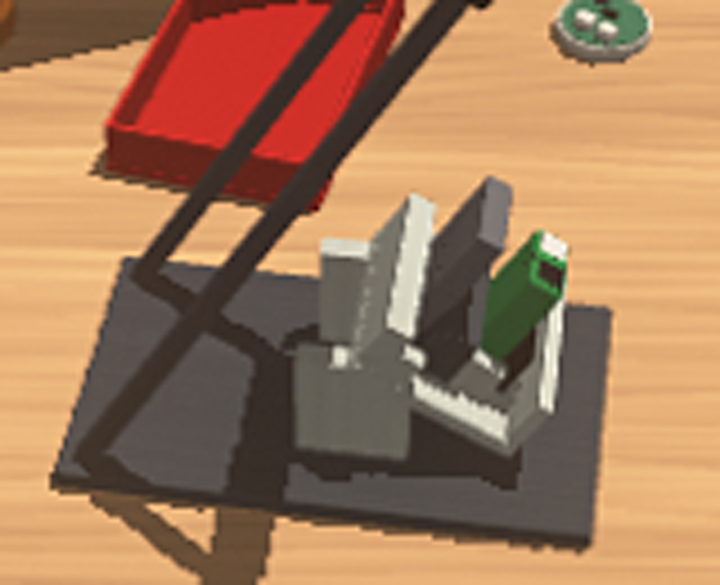

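The crop confirms the grey wedge (head at crop (485,210)) behind the green pack (crop (540,280)), with the lamp posts at the back. I'll refine the fit with the base corners and plan the approach.

```bash
cat >> h.py <<'E'
def go(pos,Rm,s=None):
    s=s or status.observe(); M=R(s['tcp_rot']); 
    return (M.T@(np.array(pos)-s['tcp_pos'])/1000).round(4).tolist(), Rn.from_matrix(M.T@Rm).as_rotvec().round(4).tolist()
def toolR(yaw,tilt=np.pi/6,flip=1):
    # tool z=-u, y=+yj ; tilt from vertical
    Rz=Rn.from_euler('z',yaw).as_matrix(); u=Rz@[-np.sin(tilt),0,np.cos(tilt)]; y=Rz@[0,flip,0]; z=-u; return np.column_stack([np.cross(y,z),y,z])
E
python3 - <<'E'
from h import *
np.set_printoptions(precision=3,suppress=True)
K=cam('scene')
C=[onz('scene',p,12,K) for p in [(385.8,323.4),(381.8,374.3),(277.8,312.8),(261.6,361.2)]]
print(np.array(C))
J=np.array([[-115,-75,12],[-115,75,12],[135,-75,12],[135,75,12]])
def f(p): return np.concatenate([ (Rn.from_euler('z',p[2]).as_matrix()@j+[p[0],p[1],0]-c)[:2] for j,c in zip(J,C)])
r=least_squares(f,[604,35,-1.65]);print(r.x,r.fun)
yaw=r.x[2]; M=toolR(yaw); print(M)
s=status.observe()
h=np.array([609,83,119]); u=-M[:,2]
for p in ([450,-200,520],[600,230,480],h+90*u): print(np.round(p), go(p,M,s))
E
```

```text
[[ 541.083  156.591   12.   ]
 [ 688.854  136.598   12.   ]
 [ 509.322  -88.601   12.   ]
 [ 657.047 -110.525   12.   ]]
[600.39   33.429  -1.703] [ 0.061  0.692  0.991  0.985 -1.014 -1.95  -0.038  0.273]
[[ 0.114  0.991 -0.066]
 [ 0.859 -0.131 -0.496]
 [-0.5    0.    -0.866]]
[ 450 -200  520] ([0.3134, -0.2451, -0.3054], [-0.2553, -0.4809, -0.9532])
[600 230 480] ([0.6395, -0.5629, -0.2654], [-0.2553, -0.4809, -0.9532])
[615. 128. 197.] ([0.6072, -0.4647, 0.0177], [-0.2553, -0.4809, -0.9532])
```

Call:
{"method": "servo_tool", "body": {"commands": [[[0.04, -0.03, -0.04], [-0.03, -0.06, -0.12], 0.095], [[0.08, -0.06, -0.08], [-0.06, -0.12, -0.24], 0.095], [[0.12, -0.09, -0.12], [-0.09, -0.18, -0.36], 0.095], [[0.16, -0.12, -0.16], [-0.13, -0.24, -0.48], 0.095], [[0.2, -0.15, -0.2], [-0.16, -0.3, -0.6], 0.095], [[0.24, -0.18, -0.24], [-0.19, -0.36, -0.72], 0.095], [[0.28, -0.21, -0.28], [-0.22, -0.42, -0.84], 0.095], [[0.313, -0.245, -0.305], [-0.2553, -0.481, -0.953], 0.095]]}}

```text
time_s: 2.2
tcp_pos: [449.6, -200.6, 520.2]
tcp_rot: [3.141, 0.526, 1.442]
force: [1.1, -0.7, -0.1]
width: 95.3
gripper_force: 0.0
```

```bash
cat > p.py <<'E'
from h import *
import sys
np.set_printoptions(precision=3,suppress=True)
M=toolR(-1.703); s=status.observe(); print(s['time_s'],s['tcp_pos'],s['joints'],s['force'],s['width'])
for a in sys.argv[1:]: p=eval(a); print(a, go(p,M,s))
E
python3 p.py "[600,200,500]" "[615,140,230]"
```

```text
2.2 [ 449.59  -200.645  520.243] [-0.279  0.093  1.435 -0.52   1.532 -0.151] [ 1.099 -0.726 -0.105] 95.34829330423972
[600,200,500] ([0.3705, 0.0977, -0.1916], [0.0024, 0.0023, 0.0027])
[615,140,230] ([0.4563, 0.1201, 0.0709], [0.0024, 0.0023, 0.0027])
```

Call:
{"method": "servo_tool", "body": {"commands": [[[0.053, 0.014, -0.027], [0, 0, 0], 0.095], [[0.106, 0.028, -0.054], [0, 0, 0], 0.095], [[0.159, 0.042, -0.081], [0, 0, 0], 0.095], [[0.212, 0.056, -0.108], [0, 0, 0], 0.095], [[0.265, 0.07, -0.136], [0, 0, 0], 0.095], [[0.318, 0.084, -0.164], [0, 0, 0], 0.095], [[0.3705, 0.098, -0.19], [0, 0, 0], 0.095], [[0.41, 0.108, -0.145], [0, 0, 0], 0.095]]}}

```text
time_s: 3.2
tcp_pos: [613.9, 211.3, 440.5]
tcp_rot: [3.134, 0.52, 1.438]
force: [0.9, -0.7, -0.5]
width: 95.1
gripper_force: 0.0
```

```bash
python3 p.py "[617,138,214]"
```

```text
3.2 [613.92  211.322 440.518] [ 0.41   0.542  0.98  -0.465  1.867  0.458] [ 0.878 -0.685 -0.532] 95.06409155671062
[617,138,214] ([0.0498, 0.011, 0.2326], [0.0072, -0.0038, -0.0002])
```

Call:
{"method": "servo_tool", "body": {"commands": [[[0.012, 0.003, 0.058], [0, 0, 0], 0.095], [[0.025, 0.006, 0.116], [0, 0, 0], 0.095], [[0.038, 0.009, 0.174], [0.007, -0.004, 0], 0.095], [[0.05, 0.011, 0.232], [0.007, -0.004, 0], 0.095], [[0.05, 0.011, 0.232], [0.007, -0.004, 0], 0.095], [[0.05, 0.011, 0.232], [0.007, -0.004, 0], 0.095], [[0.05, 0.011, 0.232], [0.007, -0.004, 0], 0.095], [[0.05, 0.011, 0.232], [0.007, -0.004, 0], 0.095]]}}

```text
time_s: 4.2
tcp_pos: [614.1, 134.7, 214.8]
tcp_rot: [-3.137, 0.527, 1.438]
force: [-0.1, 0.2, -0.1]
width: 95.0
gripper_force: 0.0
```

Run:
```python
from h import *
np.set_printoptions(precision=1,suppress=True)
s=status.observe();print(s['time_s'],s['tcp_pos'],s['tcp_rot'])
K=cam('wrist');save('wrist','w1.png');
for l in ['slot','wedge_head','wedge_tip','pack_mid','jig']:
    print(l,[(d['location'],round(d['score'],2)) for d in imaging.landmark_of('wrist',l)][:3])
    m=imaging.masks_of('wrist',l) if l in('wedge_head','pack_mid') else []
    for d in m[:1]: print(' mask',d['location'],cv2.boundingRect(d['mask'].astype(np.uint8)))
p=[600.4,33.4,-1.703,-36,91.5]
for k,v in jigpts(p)[0].items(): print(k,v,proj('wrist',v,K))
```

```text
4.2 [614.1 134.7 214.8] [-3.1  0.5  1.4]
slot [([310.0, 223.3], 0.58)]
wedge_head [([313.6, 231.0], 0.91)]
 mask [312.3, 234.4] (281, 219, 63, 31)
wedge_tip []
pack_mid [([312.8, 189.0], 0.9)]
jig [([311.1, 197.2], 0.74)]
jig [600.4  33.4   0. ] [314.  195.4]
slot [605.1  69.1  91.5] [313.9 225.8]
wedge_head [607.2  84.5 118.3] [313.9 233.7]
wedge_tip [603.2  54.2  65.5] [314.  219.5]
pack_mid [609.6 102.5  77.8] [313.9 183.6]
lamp [607.2  84.5 312.3] [313.5 558.3]
```

View pics/w1.png

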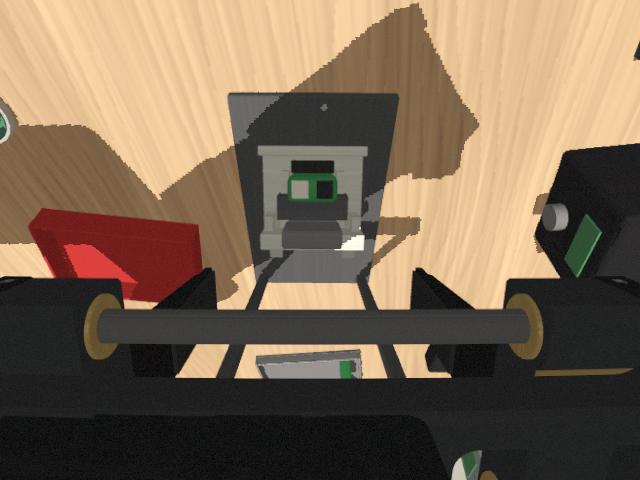

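Wrist picture: the jig is square in the image, the wedge head is at (312,235) and the pack top at (312,188), both between the fingers. I'll fit the slot from all three cameras.

Run:
```python
from h import *
np.set_printoptions(precision=2,suppress=True)
O={'scene':dict(slot=(352,318),wedge_head=(355,310),pack_mid=(364,320)),
'side':dict(slot=(256,261),wedge_head=(253,258),pack_mid=(253,270)),
'wrist':dict(slot=(310,223.3),wedge_head=(313.6,231),pack_mid=(312.8,189))}
Ks={c:cam(c) for c in O}
def f(q): 
    d,Rz=jigpts([600.4,33.4,-1.703,q[0],q[1]]); e=Rz@[0,q[2],0]
    return np.concatenate([proj(c,d[k]+e,Ks[c])-O[c][k] for c in O for k in O[c]])
r=least_squares(f,[-36,91,0],loss='soft_l1',f_scale=2);print(r.x);print(r.fun.reshape(-1,2))
d,_=jigpts([600.4,33.4,-1.703,r.x[0],r.x[1]]);print(d['wedge_head'],d['pack_mid'])
M=toolR(-1.703);u=-M[:,2]
print(go(d['wedge_head']-15*u,M), go(d['wedge_head']+25*u,M))
im=cv2.imread('pics/w1.png')[130:290,210:420]
K=Ks['wrist']
def P(v,col):
    q=(proj('wrist',v,K)-[210,130]); pass
sc=3.7
im=cv2.resize(im,None,fx=sc,fy=sc,interpolation=cv2.INTER_CUBIC)
n=-M[:,0];y=M[:,1]
def poly(c,a,b,col):
    pts=[((proj('wrist',c+i*a*n+j*b*y,K)-[210,130]+.5)*sc).astype(int) for i,j in((1,1),(1,-1),(-1,-1),(-1,1))]
    cv2.polylines(im,[np.array(pts)],True,col,1)
poly(d['wedge_head']+19*u,7,22,(0,0,255));poly(d['pack_mid']+35*u,9.5,18.5,(0,0,255))
cv2.imwrite('pics/w1c.png',im)
```

```text
[-36.19  89.47  -1.32]
[[-3.26 -0.66]
 [ 1.74 -1.59]
 [ 0.73  3.74]
 [ 2.52 -0.55]
 [ 2.28  0.94]
 [ 0.76  1.63]
 [ 3.09  1.17]
 [-0.74  1.26]
 [ 0.22 -6.83]]
[607.21  84.64 116.31] [609.61 102.66  75.8 ]
([0.0058, 0.0009, 0.1238], [-0.0069, 0.0041, 0.0003]) ([0.0056, 0.0006, 0.0838], [-0.0069, 0.0041, 0.0003])
```

View pics/w1c.png

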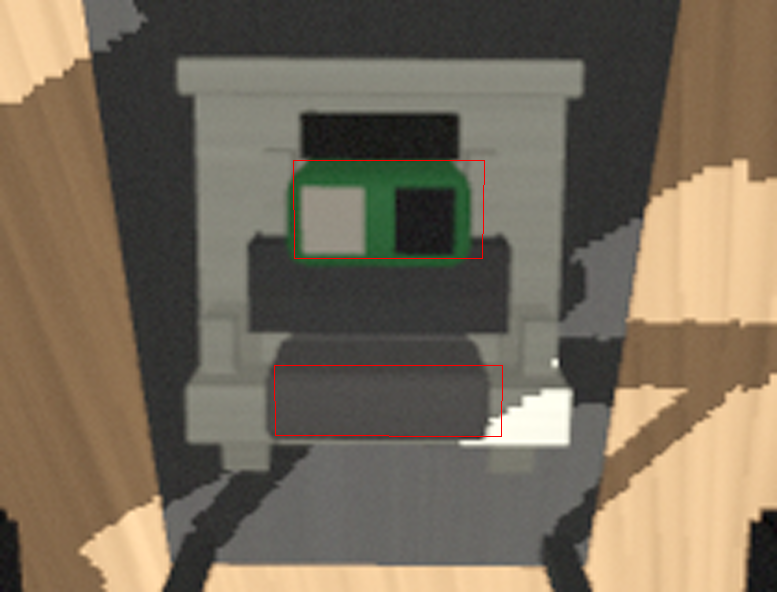

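Run:
```python
from h import *
np.set_printoptions(precision=1,suppress=True)
M=toolR(-1.703);u=-M[:,2];n=-M[:,0];y=M[:,1];K=cam('scene')
im=cv2.imread('pics/scene0.png')[280:360,310:400]; sc=8
im=cv2.resize(im,None,fx=sc,fy=sc,interpolation=cv2.INTER_CUBIC)
for sz,col in ((89.5,(0,0,255)),(80.,(255,0,0))):
    # keep wrist-image n position: shift along u only
    d,_=jigpts([600.4,33.4,-1.703,-36.2,89.5]); e=(sz-89.5)/.866*u-1.5*y
    for c,a,b,l in ((d['wedge_head'],7,22,(-19,19)),(d['pack_mid'],9.5,18.5,(0,35)),(d['slot']+11*n,6,45,(-5,0))):
        q=lambda i,j,k:((proj('scene',c+e+i*a*n+j*b*y+k*u,K)-[310,280]+.5)*sc).astype(int)
        cv2.polylines(im,[np.array([q(1,1,l[0]),q(1,1,l[1]),q(-1,1,l[1]),q(-1,1,l[0])])],True,col,1)
        cv2.polylines(im,[np.array([q(1,1,l[1]),q(1,-1,l[1]),q(-1,-1,l[1]),q(-1,1,l[1])])],True,col,1)
cv2.imwrite('pics/s1c.png',im)
```

```text
(no output)
```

View pics/s1c.png

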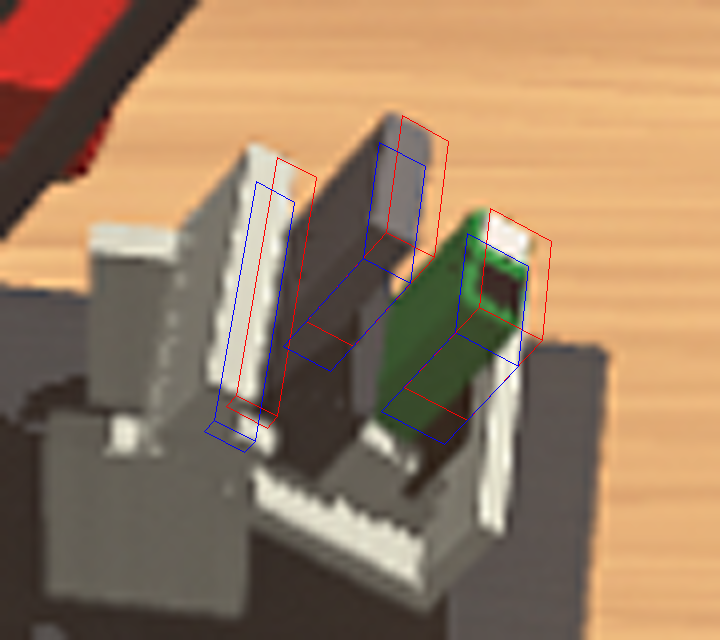

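The scene overlay (red) matches in height and needs about 2.5 mm toward the back, so I'm taking head ≈ (605.5, 83.3, 117).

```bash
python3 p.py "np.array([605.5,83.3,116.8])+15*M[:,2]"
```

```text
4.6 [613.766 134.076 213.219] [ 0.306  0.618  1.429 -0.481  1.369  0.604] [-0.089  0.473 -0.068] 95.19962146502402
np.array([605.5,83.3,116.8])+15*M[:,2] ([0.0042, -0.0006, 0.1242], [-0.0069, 0.0041, 0.0003])
```

Call:
{"method": "servo_tool", "body": {"commands": [[[0.002, 0, 0.03], [-0.003, 0.002, 0], 0.095], [[0.004, 0, 0.06], [-0.007, 0.004, 0], 0.095], [[0.004, 0, 0.085], [-0.007, 0.004, 0], 0.07], [[0.004, -0.0006, 0.105], [-0.007, 0.004, 0], 0.07], [[0.004, -0.0006, 0.116], [-0.007, 0.004, 0], 0.07], [[0.004, -0.0006, 0.124], [-0.007, 0.004, 0], 0.07], [[0.004, -0.0006, 0.124], [-0.007, 0.004, 0], 0.07], [[0.004, -0.0006, 0.124], [-0.007, 0.004, 0], 0.07]], "newtons": 5}}

```text
time_s: 5.6
tcp_pos: [604.9, 76.1, 104.6]
tcp_rot: [3.141, 0.523, 1.439]
force: [-0.5, -0.6, 0.4]
width: 70.2
gripper_force: 0.0
```

```bash
cat > w.py <<'E'
from h import *
np.set_printoptions(precision=3,suppress=True)
s=status.observe();print(s['time_s'],s['tcp_pos'],s['force'],R(s['tcp_rot']).T@s['force'],R(s['tcp_rot']).T@s['moment'],s['width'],s['gripper_force'])
E
python3 w.py
python3 - <<'E'
from h import *
save('wrist','w2.png')
E
```

```text
5.6 [604.865  76.087 104.579] [-0.502 -0.587  0.432] [-0.777 -0.421 -0.051] [-0.057  0.286  0.003] 70.17666101599062 0.0
```

View pics/w2.png

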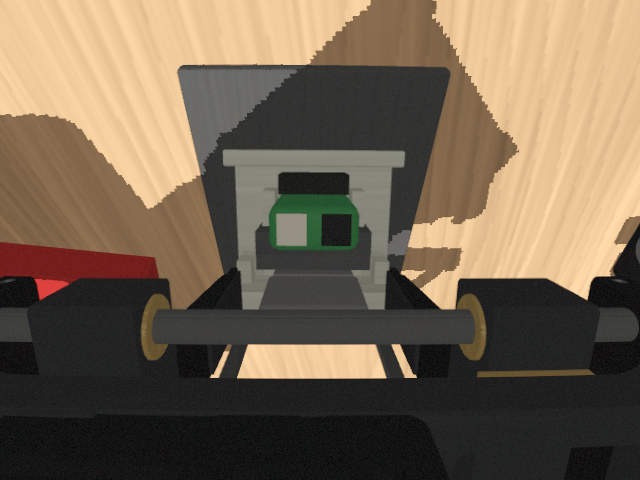

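The wedge face (columns 270–362) lies centred between the fingers (237 and 390), so I'm closing.

Call:
{"method": "servo_tool", "body": {"commands": [[[0, 0, 0], [0, 0, 0], 0.055], [[0, 0, 0], [0, 0, 0], 0.048], [[0, 0, 0], [0, 0, 0], 0.04], [[0, 0, 0], [0, 0, 0], 0.04], [[0, 0, 0], [0, 0, 0], 0.04], [[0, 0, 0], [0, 0, 0], 0.04], [[0, 0, 0], [0, 0, 0], 0.04], [[0, 0, 0], [0, 0, 0], 0.04]], "newtons": 5}}

```text
time_s: 6.65
tcp_pos: [604.7, 75.8, 104.1]
tcp_rot: [3.141, 0.524, 1.439]
force: [0.7, 1.5, 1.8]
width: 44.1
gripper_force: 5.0
```

```bash
python3 w.py
```

```text
6.65 [604.688  75.82  104.134] [0.654 1.471 1.763] [ 0.456  0.456 -2.299] [-0.192  0.34   0.07 ] 44.14193413458496 4.9996018409729
```

```bash
cat > rock.py <<'E'
from h import *
import sys
# args: current angle deg, targets..., offset, rows/target ; pivots (y=+-off, z=31) fixed in wedge/tool frame at start of each swing
def seq(a0,targets,off,rows,depth=31):
    T=np.eye(4); out=[]; a=a0
    for t in targets:
        sg=1 if t>a else -1; p=np.array([0,sg*off,depth]); T0=T.copy()
        for i in range(1,rows+1):
            Q=np.eye(4);Q[:3,:3]=Rn.from_rotvec([np.radians((t-a)*i/rows),0,0]).as_matrix();Q[:3,3]=p-Q[:3,:3]@p
            T=T0@Q; out.append([[0,round(T[1,3]/1000,4),round(T[2,3]/1000,4)],[round(float(Rn.from_matrix(T[:3,:3]).as_rotvec()[0]),3),0,0],0.04])
        a=t
    return out
a=eval(sys.argv[1]); print(seq(*a))
E
python3 rock.py "(0,[7],17,6)"; python3 rock.py "(7,[-7,7],17,4)"; python3 rock.py "(7,[-7],17,8)"
```

```text
[[[0, np.float64(0.0006), np.float64(-0.0003)], [0.02, 0, 0], 0.04], [[0, np.float64(0.0013), np.float64(-0.0007)], [0.041, 0, 0], 0.04], [[0, np.float64(0.0019), np.float64(-0.001)], [0.061, 0, 0], 0.04], [[0, np.float64(0.0026), np.float64(-0.0013)], [0.081, 0, 0], 0.04], [[0, np.float64(0.0032), np.float64(-0.0016)], [0.102, 0, 0], 0.04], [[0, np.float64(0.0039), np.float64(-0.0018)], [0.122, 0, 0], 0.04]]
[[[0, np.float64(-0.0019), np.float64(-0.001)], [-0.061, 0, 0], 0.04], [[0, np.float64(-0.0039), np.float64(-0.0018)], [-0.122, 0, 0], 0.04], [[0, np.float64(-0.0059), np.float64(-0.0026)], [-0.183, 0, 0], 0.04], [[0, np.float64(-0.008), np.float64(-0.0032)], [-0.244, 0, 0], 0.04], [[0, np.float64(-0.0064), np.float64(-0.0046)], [-0.183, 0, 0], 0.04], [[0, np.float64(-0.0047), np.float64(-0.0059)], [-0.122, 0, 0], 0.04], [[0, np.float64(-0.0029), np.float64(-0.0071)], [-0.061, 0, 0], 0.04], [[0, np.float64(-0.001), np.float64(-0.0082)], [0.0, 0, 0], 0.04]]
[[[0, np.float64(-0.001), np.float64(-0.0005)], [-0.031, 0, 0], 0.04], [[0, np.float64(-0.0019), np.float64(-0.001)], [-0.061, 0, 0], 0.04], [[0, np.float64(-0.0029), np.float64(-0.0014)], [-0.092, 0, 0], 0.04], [[0, np.float64(-0.0039), np.float64(-0.0018)], [-0.122, 0, 0], 0.04], [[0, np.float64(-0.0049), np.float64(-0.0022)], [-0.153, 0, 0], 0.04], [[0, np.float64(-0.0059), np.float64(-0.0026)], [-0.183, 0, 0], 0.04], [[0, np.float64(-0.007), np.float64(-0.0029)], [-0.214, 0, 0], 0.04], [[0, np.float64(-0.008), np.float64(-0.0032)], [-0.244, 0, 0], 0.04]]
```

Call:
{"method": "servo_tool", "body": {"commands": [[[0, 0, 0], [0, 0, 0], 0.04], [[0, 0, 0], [0, 0, 0], 0.04], [[0, 0.0006, -0.0003], [0.02, 0, 0], 0.04], [[0, 0.0013, -0.0007], [0.041, 0, 0], 0.04], [[0, 0.0019, -0.001], [0.061, 0, 0], 0.04], [[0, 0.0026, -0.0013], [0.081, 0, 0], 0.04], [[0, 0.0032, -0.0016], [0.102, 0, 0], 0.04], [[0, 0.0039, -0.0018], [0.122, 0, 0], 0.04]], "newtons": 50}}

```text
time_s: 7.65
tcp_pos: [608.5, 76.2, 105.6]
tcp_rot: [-3.018, 0.524, 1.439]
force: [-1.8, -0.9, -0.1]
width: 44.1
gripper_force: 50.0
```

```bash
python3 w.py
```

```text
7.65 [608.46   76.154 105.579] [-1.758 -0.875 -0.067] [-0.918 -1.54   0.804] [-0.1    0.293  0.281] 44.08764472817522 49.99028742313385
```

Forces are very low. Swinging to the other side.

Call:
{"method": "servo_tool", "body": {"commands": [[[0, -0.001, -0.0005], [-0.031, 0, 0], 0.04], [[0, -0.0019, -0.001], [-0.061, 0, 0], 0.04], [[0, -0.0029, -0.0014], [-0.092, 0, 0], 0.04], [[0, -0.0039, -0.0018], [-0.122, 0, 0], 0.04], [[0, -0.0049, -0.0022], [-0.153, 0, 0], 0.04], [[0, -0.0059, -0.0026], [-0.183, 0, 0], 0.04], [[0, -0.007, -0.0029], [-0.214, 0, 0], 0.04], [[0, -0.008, -0.0032], [-0.244, 0, 0], 0.04]]}}

```text
time_s: 8.65
tcp_pos: [601.5, 79.6, 109.4]
tcp_rot: [3.017, 0.523, 1.439]
force: [2.1, 2.2, -10.4]
width: 43.9
gripper_force: 50.0
```

```bash
python3 w.py
python3 - <<'E'
from h import *
print([imaging.read_camera('scene').shape],[(d['location'],d['score']) for d in imaging.landmark_of('scene','wedge_head')+imaging.landmark_of('scene','jig')])
E
```

```text
8.65 [601.501  79.579 109.416] [  2.147   2.17  -10.385] [7.296 0.861 7.95 ] [ 0.048  1.711 -0.252] 43.88332470609277 49.986568093299866
[(480, 640, 3)] [([355.6, 305.1], 0.74), ([329.7, 348.2], 0.63), ([340.8, 324.3], 0.44)]
```

```bash
sed -i 's/round(T\[1,3\]\/1000,4),round(T\[2,3\]\/1000,4)/float(round(T[1,3]\/1000,4)),float(round(T[2,3]\/1000,4))/' rock.py; python3 rock.py "(-7,[7],15,8)"; python3 rock.py "(7,[-7],15,8)"
```

```text
[[[0, 0.001, -0.0004], [0.031, 0, 0], 0.04], [[0, 0.0019, -0.0009], [0.061, 0, 0], 0.04], [[0, 0.0029, -0.0012], [0.092, 0, 0], 0.04], [[0, 0.0039, -0.0016], [0.122, 0, 0], 0.04], [[0, 0.0049, -0.0019], [0.153, 0, 0], 0.04], [[0, 0.0059, -0.0022], [0.183, 0, 0], 0.04], [[0, 0.0069, -0.0025], [0.214, 0, 0], 0.04], [[0, 0.0079, -0.0027], [0.244, 0, 0], 0.04]]
[[[0, -0.001, -0.0004], [-0.031, 0, 0], 0.04], [[0, -0.0019, -0.0009], [-0.061, 0, 0], 0.04], [[0, -0.0029, -0.0012], [-0.092, 0, 0], 0.04], [[0, -0.0039, -0.0016], [-0.122, 0, 0], 0.04], [[0, -0.0049, -0.0019], [-0.153, 0, 0], 0.04], [[0, -0.0059, -0.0022], [-0.183, 0, 0], 0.04], [[0, -0.0069, -0.0025], [-0.214, 0, 0], 0.04], [[0, -0.0079, -0.0027], [-0.244, 0, 0], 0.04]]
```

Call:
{"method": "servo_tool", "body": {"commands": [[[0.0003, 0.001, -0.0004], [0.031, 0, 0], 0.04], [[0.0005, 0.0019, -0.0009], [0.061, 0, 0], 0.04], [[0.0005, 0.0029, -0.0012], [0.092, 0, 0], 0.04], [[0.0005, 0.0039, -0.0016], [0.122, 0, 0], 0.04], [[0.0005, 0.0049, -0.0019], [0.153, 0, 0], 0.04], [[0.0005, 0.0059, -0.0022], [0.183, 0, 0], 0.04], [[0.0005, 0.0069, -0.0025], [0.214, 0, 0], 0.04], [[0.0005, 0.0079, -0.0027], [0.244, 0, 0], 0.04]]}}

```text
time_s: 9.8
tcp_pos: [609.6, 80.4, 112.6]
tcp_rot: [-3.019, 0.524, 1.438]
force: [0.4, -1.2, -0.5]
width: 43.7
gripper_force: 50.0
```

```bash
python3 w.py
```

```text
9.8 [609.567  80.426 112.648] [ 0.442 -1.206 -0.501] [-0.734  0.715  0.922] [-0.344  0.102  0.078] 43.6886651500625 49.9899423122406
```

Call:
{"method": "servo_tool", "body": {"commands": [[[0, -0.001, -0.0004], [-0.031, 0, 0], 0.04], [[0.0001, -0.0019, -0.0009], [-0.061, 0, 0], 0.04], [[0.0002, -0.0029, -0.0012], [-0.092, 0, 0], 0.04], [[0.0003, -0.0039, -0.0016], [-0.122, 0, 0], 0.04], [[0.0003, -0.0049, -0.0019], [-0.153, 0, 0], 0.04], [[0.0003, -0.0059, -0.0022], [-0.183, 0, 0], 0.04], [[0.0003, -0.0069, -0.0025], [-0.214, 0, 0], 0.04], [[0.0003, -0.0079, -0.0027], [-0.244, 0, 0], 0.04]]}}

```text
time_s: 10.8
tcp_pos: [601.6, 83.6, 115.3]
tcp_rot: [3.018, 0.524, 1.439]
force: [-1.6, -3.5, -4.2]
width: 43.7
gripper_force: 50.0
```

```bash
python3 w.py
```

```text
10.8 [601.646  83.642 115.251] [-1.56  -3.517 -4.198] [-1.098 -1.752  5.306] [ 0.506  0.176 -0.283] 43.67788958974161 49.989643692970276
```

Forces are fine, so another swing, with two in this call.

Call:
{"method": "servo_tool", "body": {"commands": [[[0, 0.0019, -0.0009], [0.061, 0, 0], 0.04], [[0, 0.0039, -0.0016], [0.122, 0, 0], 0.04], [[0, 0.0059, -0.0022], [0.183, 0, 0], 0.04], [[0, 0.0079, -0.0027], [0.244, 0, 0], 0.04], [[0, 0.0063, -0.0039], [0.183, 0, 0], 0.04], [[0, 0.0045, -0.0051], [0.122, 0, 0], 0.04], [[0, 0.0027, -0.0062], [0.061, 0, 0], 0.04], [[0, 0.0009, -0.0072], [0, 0, 0], 0.04]]}}

```text
time_s: 11.8
tcp_pos: [602.5, 87.5, 121.5]
tcp_rot: [3.016, 0.523, 1.439]
force: [-0.6, -3.0, -4.1]
width: 43.8
gripper_force: 50.0
```

```bash
python3 w.py
```

```text
11.8 [602.51   87.497 121.521] [-0.568 -2.971 -4.123] [-0.558 -0.807  5.019] [ 0.271  0.165 -0.161] 43.78087887846774 49.98685419559479
```

Call:
{"method": "servo_tool", "body": {"commands": [[[0, 0.0019, -0.0009], [0.061, 0, 0], 0.04], [[0, 0.0039, -0.0016], [0.122, 0, 0], 0.04], [[0, 0.0059, -0.0022], [0.183, 0, 0], 0.04], [[0, 0.0079, -0.0027], [0.244, 0, 0], 0.04], [[0, 0.0071, -0.0035], [0.214, 0, 0], 0.04], [[0, 0.0063, -0.0039], [0.183, 0, 0], 0.04], [[0, 0.0054, -0.0045], [0.153, 0, 0], 0.04], [[0, 0.0045, -0.0051], [0.122, 0, 0], 0.04]]}}

```text
time_s: 12.8
tcp_pos: [606.0, 89.7, 126.3]
tcp_rot: [3.14, 0.523, 1.439]
force: [-0.5, 1.5, -5.3]
width: 43.9
gripper_force: 50.0
```

```bash
python3 w.py
```

```text
12.8 [605.996  89.74  126.316] [-0.462  1.467 -5.275] [ 3.843 -0.658  3.872] [ 0.091  1.176 -0.02 ] 43.912710261407554 49.98901963233948
```

Call:
{"method": "servo_tool", "body": {"commands": [[[0.0003, 0, -0.001], [0, 0, 0], 0.04], [[0.0005, 0, -0.0025], [0, 0, 0], 0.04], [[0.0005, 0, -0.005], [0, 0, 0], 0.04], [[0.0005, 0, -0.01], [0, 0, 0], 0.04], [[0.0005, 0, -0.025], [0, 0, 0], 0.04], [[0.0005, 0, -0.05], [0, 0, 0], 0.04], [[0.0005, 0, -0.08], [0, 0, 0], 0.04], [[0.0005, 0, -0.12], [0, 0, 0], 0.04]]}}

```text
time_s: 13.8
tcp_pos: [614.4, 150.0, 231.4]
tcp_rot: [-3.141, 0.524, 1.439]
force: [0.2, -0.3, 0.5]
width: 43.8
gripper_force: 50.0
```

```bash
python3 w.py;  python3 - <<'E'
from h import *
np.set_printoptions(precision=1,suppress=True)
for c in ('scene','side'):
    im=save(c,c+'1.png')
    print(c,[(d['location'],round(d['score'],2)) for d in imaging.landmark_of(c,'jig')])
    K=cam(c)
    for l in('tool_tray','pack_tray'):
        for d in imaging.masks_of(c,l)[:4]:
            m=d['mask'].astype(np.uint8); b=cv2.boundingRect(m); rc=im[d['mask']].mean(0)
            cs,_=cv2.findContours(m,0,2); q=cv2.minAreaRect(max(cs,key=cv2.contourArea))
            print(c,l,round(d['score'],2),b,rc,onz(c,d['location'],10,K)); 
            a=cv2.approxPolyDP(cv2.convexHull(max(cs,key=cv2.contourArea)),6,True)[:,0]
            for p in a: print('   ',p,onz(c,p.astype(float),32 if l=='tool_tray' else 18,K)[:2],onz(c,p.astype(float),0,K)[:2])
E
```

```text
13.8 [614.405 149.976 231.438] [ 0.247 -0.27   0.5  ] [-0.453  0.28  -0.315] [-0.06   0.355  0.049] 43.791422007272224 49.99107241630554
scene [([328.1, 345.5], 0.69)]
scene tool_tray 0.97 (443, 284, 60, 69) [106.4  96.7  92.2] [533.9 345.   10. ]
    [446 284] [426.3 310.2] [387.9 321.4]
    [493 290] [448.5 420.3] [410.9 435.8]
    [499 352] [647.8 384.3] [618.2 398.4]
    [445 347] [632.3 272.3] [602.1 282. ]
scene tool_tray 0.92 (455, 223, 55, 56) [165.5  46.7  37.1] [252.2 448.3  10. ]
    [468 223] [157.1 421.5] [108.1 437.1]
    [509 232] [201.  528.6] [153.7 548.4]
    [499 278] [403.1 446.8] [363.8 463.4]
    [455 267] [359.6 344.9] [318.6 357.4]
scene tool_tray 0.72 (273, 242, 66, 59) [118.9  40.7  30.9] [342.3 -40.7  10. ]
    [327 247] [277.5  22.8] [233.2  22.6]
    [293 295] [469.6 -55.3] [432.9 -58.5]
    [273 290] [ 452.5 -103.6] [ 415.1 -108.7]
    [295 243] [260.4 -62.3] [215.5 -65.8]
scene pack_tray 0.75 (123, 293, 72, 62) [116.6 106.1 100.6] [ 524.1 -355.    10. ]
    [194 295] [ 458.4 -293.8] [ 437.9 -300.8]
    [177 354] [ 648.  -290.9] [ 631.6 -297.9]
    [125 352] [ 647.2 -405.7] [ 630.8 -415.1]
    [146 293] [ 454.4 -413.7] [ 433.7 -423.3]
side [([263.6, 267.5], 0.95)]
side tool_tray 0.9 (214, 332, 78, 67) [92.8 89.7 86.9] [539.9 340.   10. ]
    [234 332] [606.3 285.9] [616.5 270.6]
    [291 356] [429.5 313.3] [435.4 298.7]
    [272 398] [441.8 440.2] [448.  428.7]
    [215 371] [613.1 410.1] [623.6 397.9]
side tool_tray 0.86 (296, 381, 85, 81) [172.8  28.3  24.7] [265.2 442.2  10. ]
    [324 381] [323.9 359.1] [327.3 345.6]
    [380 420] [160.2 422.8] [159.6 410.8]
    [353 461] [203.2 538.6] [203.6 529.5]
    [296 420] [365.  478.8] [369.4 468.3]
side tool_tray 0.64 (311, 243, 67, 54) [87.1 13.  11.6] [352.  -29.9  10. ]
    [328 244] [431.  -89.3] [ 437.  -113.6]
    [377 270] [260.2 -31. ] [262.  -53.9]
    [360 296] [290.   74.6] [292.6  54.3]
    [312 273] [449.5  32.5] [455.9  11.1]
```

Run:
```python
from h import *
np.set_printoptions(precision=3,suppress=True)
K=cam('side')
for p in [(248,370),(275,387),(262,381)]: print('driver',onz('side',p,14,K))
K2=cam('scene'); 
# fit tray pose: hull corners
obs=[('scene',(446,284),(-90,-60,32)),('scene',(493,290),(-90,60,32)),('scene',(499,352),(90,60,0)),('scene',(445,347),(90,-60,0)),
('side',(234,332),(90,-60,32)),('side',(291,356),(-90,-60,32)),('side',(272,398),(-90,60,0)),('side',(215,371),(90,60,0))]
KK={'side':K,'scene':K2}
def fit(obs,g):
    f=lambda q: np.concatenate([proj(c,Rn.from_euler('z',q[2]).as_matrix()@np.array(P,float)+[q[0],q[1],0],KK[c])-p for c,p,P in obs])
    r=least_squares(f,g,loss='soft_l1',f_scale=2); print(r.x,r.fun); return r.x
q=fit(obs,[523,352,-.15])
obs2=[('scene',(194,295),(-90,60,18)),('scene',(177,354),(90,60,0)),('scene',(125,352),(90,-60,0)),('scene',(146,293),(-90,-60,18))]
fit(obs2,[545,-360,0])
s=status.observe();t=np.radians(45)
M=toolR(q[2],t,1)
Rz=Rn.from_euler('z',q[2]).as_matrix()
tip=Rz@[35,-20,8]+[q[0],q[1],0]
tcp=tip-46*M[:,2]; print(tip,tcp,go(tcp,M,s),go(tcp+[0,0,110],M,s))
Mm=R(s['tcp_rot']); print('up',Mm.T@[0,0,1])
```

```text
driver [533.322 376.202  14.   ]
driver [447.202 402.675  14.   ]
driver [486.162 395.946  14.   ]
[525.184 354.397  -0.159] [-0.275  0.147  2.827 -0.722  1.055  1.833 -0.3    0.842  1.207 -1.368
  1.343 -1.029  0.875 -0.07  -0.202  0.483]
[ 543.061 -355.288   -0.012] [ 0.233 -1.275  0.467  0.755 -0.757  0.497  0.008 -0.541]
[556.576 329.107   8.   ] [524.459 334.257  40.527] ([0.2434, -0.1132, 0.0773], [-0.9437, -0.208, -1.2269]) ([0.1883, -0.1133, -0.018], [-0.9437, -0.208, -1.2269])
up [-0.501 -0.002 -0.866]
```

Call:
{"method": "servo_tool", "body": {"commands": [[[0.05, -0.03, -0.015], [0, 0, 0], 0.04], [[0.1, -0.06, -0.03], [0, 0, 0], 0.04], [[0.15, -0.09, -0.03], [-0.105, -0.023, -0.136], 0.04], [[0.188, -0.113, -0.03], [-0.21, -0.046, -0.273], 0.04], [[0.188, -0.113, -0.025], [-0.315, -0.069, -0.409], 0.04], [[0.188, -0.113, -0.018], [-0.42, -0.092, -0.545], 0.04], [[0.188, -0.113, -0.018], [-0.525, -0.116, -0.682], 0.04], [[0.188, -0.113, -0.018], [-0.63, -0.139, -0.818], 0.04]]}}

```text
time_s: 15.2
tcp_pos: [524.8, 334.4, 150.8]
tcp_rot: [3.081, 0.703, 2.436]
force: [1.7, -0.1, -0.7]
width: 43.6
gripper_force: 50.0
```

```bash
cat > t.py <<'E'
from h import *
np.set_printoptions(precision=3,suppress=True)
s=status.observe();M=toolR(-.159,np.pi/4,1);print(s['time_s'],s['tcp_pos'],s['joints'])
for p in ([524.5,334.3,100],[524.5,334.3,40.5]): print(go(p,M,s))
E
python3 t.py
```

```text
15.2 [524.753 334.351 150.797] [ 0.739  0.584  1.801 -0.985  0.862  0.561]
([0.033, -0.0026, 0.0386], [-0.3102, -0.0676, -0.4036])
([0.0715, -0.0053, 0.0839], [-0.3102, -0.0676, -0.4036])
```

Call:
{"method": "servo_tool", "body": {"commands": [[[0.008, -0.001, 0.01], [-0.103, -0.023, -0.135], 0.04], [[0.016, -0.0015, 0.02], [-0.207, -0.045, -0.27], 0.04], [[0.033, -0.0026, 0.0386], [-0.31, -0.068, -0.404], 0.04], [[0.043, -0.0035, 0.05], [-0.31, -0.068, -0.404], 0.04], [[0.053, -0.004, 0.062], [-0.31, -0.068, -0.404], 0.04], [[0.062, -0.0048, 0.073], [-0.31, -0.068, -0.404], 0.04], [[0.068, -0.005, 0.08], [-0.31, -0.068, -0.404], 0.04], [[0.0715, -0.0053, 0.0839], [-0.31, -0.068, -0.404], 0.04]]}}

```text
time_s: 16.2
tcp_pos: [547.7, 389.9, 123.5]
tcp_rot: [-3.095, 0.673, 2.972]
force: [-0.5, -0.0, -0.5]
width: 43.9
gripper_force: 50.0
```

```bash
python3 w.py; python3 -c "
from h import *
a=save('scene','s3.png');b=save('side','d3.png')
im=np.hstack([cv2.resize(a[240:370,420:540,::-1],None,fx=3.2,fy=3.2),cv2.resize(b[300:430,190:310,::-1],None,fx=3.2,fy=3.2)]);cv2.imwrite('pics/c3.png',im)"
```

```text
16.2 [547.727 389.858 123.469] [-0.453 -0.009 -0.471] [ 0.642 -0.081  0.095] [-0.079  0.33   0.054] 43.876590054253654 49.99098837375641
```

View pics/c3.png

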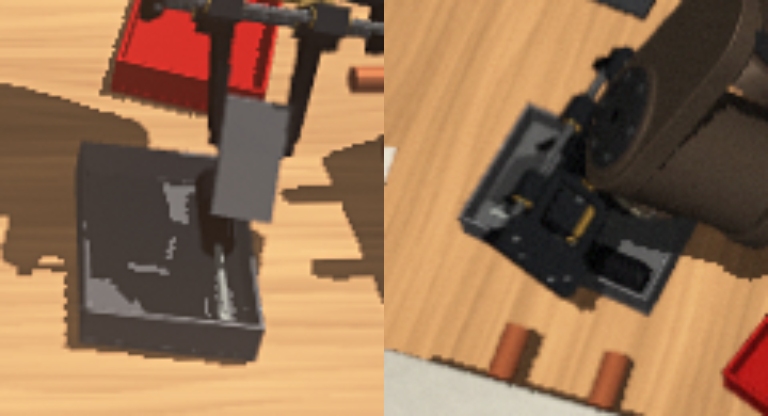

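The arm stopped at a wrist limit: q5 is near singular when leaning outward. I'll lean the tool the other way, with the head toward +x.

```bash
cat > t.py <<'E'
from h import *
np.set_printoptions(precision=3,suppress=True)
s=status.observe();print(s['time_s'],s['tcp_pos'],s['joints'])
M=toolR(np.pi-.159,np.radians(40),-1)
Rz=Rn.from_euler('z',-.159).as_matrix(); tip=Rz@[-35,-20,8]+[525.2,354.4,0]; tcp=tip-46*M[:,2]; print(tcp)
for h in (90,0): print(go(tcp+[0,0,h],M,s))
E
python3 t.py
```

```text
16.3 [547.691 389.74  123.522] [ 0.729  0.614  1.82  -1.134  0.605  0.279]
[516.67  335.512  43.238]
([0.0107, -0.0596, -0.0182], [-0.0387, 1.37, -0.0425])
([0.0668, -0.0563, 0.0521], [-0.0387, 1.37, -0.0425])
```

Call:
{"method": "servo_tool", "body": {"commands": [[[0.0, -0.01, -0.02], [-0.005, 0.171, -0.005], 0.04], [[0.0, -0.02, -0.03], [-0.01, 0.342, -0.01], 0.04], [[0.002, -0.03, -0.03], [-0.015, 0.514, -0.015], 0.04], [[0.004, -0.04, -0.03], [-0.02, 0.685, -0.02], 0.04], [[0.006, -0.045, -0.03], [-0.025, 0.856, -0.025], 0.04], [[0.008, -0.05, -0.025], [-0.03, 1.027, -0.03], 0.04], [[0.01, -0.055, -0.02], [-0.035, 1.2, -0.035], 0.04], [[0.0107, -0.0596, -0.0182], [-0.0387, 1.37, -0.0425], 0.04]]}}

```text
time_s: 17.3
tcp_pos: [517.2, 334.8, 134.4]
tcp_rot: [-3.142, -0.659, 2.982]
force: [0.1, 0.3, -0.6]
width: 43.7
gripper_force: 50.0
```

```bash
python3 t.py
```

```text
17.3 [517.194 334.759 134.378] [ 0.337  0.8    1.335  0.296  1.602 -1.156]
[516.67  335.512  43.238]
([-0.0002, 0.0007, 0.0013], [0.0006, 0.0395, -0.0008])
([-0.0553, 0.0007, 0.0725], [0.0006, 0.0395, -0.0008])
```

Call:
{"method": "servo_tool", "body": {"commands": [[[-0.014, 0, 0.018], [0, 0.04, 0], 0.04], [[-0.028, 0, 0.036], [0, 0.04, 0], 0.04], [[-0.04, 0.0005, 0.052], [0, 0.04, 0], 0.04], [[-0.05, 0.0007, 0.065], [0, 0.04, 0], 0.04], [[-0.0553, 0.0007, 0.0725], [0, 0.04, 0], 0.04], [[-0.0553, 0.0007, 0.0725], [0, 0.04, 0], 0.04], [[-0.0553, 0.0007, 0.0725], [0, 0.04, 0], 0.04], [[-0.0553, 0.0007, 0.0725], [0, 0.04, 0], 0.04]]}}

```text
time_s: 18.3
tcp_pos: [516.8, 335.9, 43.1]
tcp_rot: [-3.14, -0.693, 2.981]
force: [0.7, -1.5, 5.0]
width: 43.8
gripper_force: 50.0
```

```bash
python3 w.py;python3 -c "
from h import *
a=save('scene','s4.png');b=save('wrist','d4.png')
im=np.hstack([cv2.resize(a[250:370,420:540,::-1],(400,400)),cv2.resize(b[:,:,::-1],(400,300)).copy() if 0 else cv2.copyMakeBorder(cv2.resize(b[:,:,::-1],(400,300)),0,100,0,0,0)]);cv2.imwrite('pics/c4.png',im)"
```

```text
18.3 [516.85  335.887  43.149] [ 0.695 -1.488  5.032] [ 2.503 -1.363 -4.46 ] [ 0.207  0.086 -0.067] 43.820227588385144 49.999834299087524
```

View pics/c4.png

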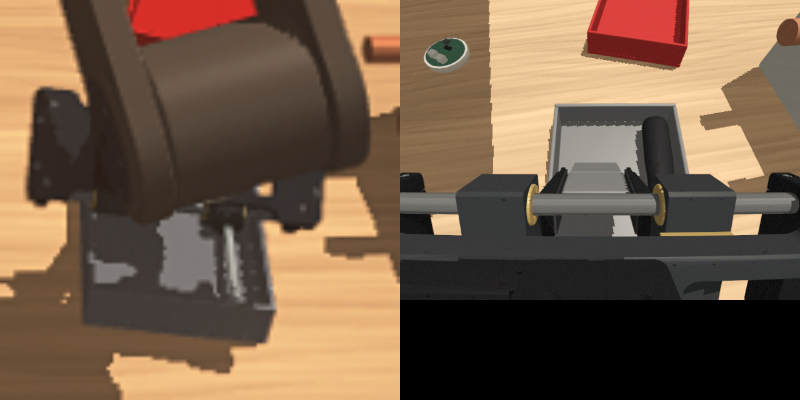

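The wrist view shows the wedge inside the tray beside the screwdriver with its tip on the floor, so I'm opening gently and withdrawing.

Call:
{"method": "servo_tool", "body": {"commands": [[[0, 0, 0], [0, 0, 0], 0.05], [[0, 0, 0], [0, 0, 0], 0.055], [[0, 0, 0], [0, 0, 0], 0.058], [[0, 0, 0], [0, 0, 0], 0.058], [[0, 0, -0.02], [0, 0, 0], 0.06], [[0, 0, -0.05], [0, 0, 0], 0.07], [[0, 0, -0.1], [0, 0, 0], 0.07], [[0, 0, -0.15], [0, 0, 0], 0.07]], "newtons": 30}}

```text
time_s: 19.4
tcp_pos: [612.1, 320.5, 159.1]
tcp_rot: [-3.14, -0.694, 2.981]
force: [0.7, 1.3, -0.3]
width: 69.5
gripper_force: 0.0
```

```bash
python3 w.py
python3 - <<'E'
from h import *
np.set_printoptions(precision=2,suppress=True)
Ks={}
for c in('wrist','side','scene'):
    Ks[c]=cam(c); im=save(c,'e_'+c+'.png')
    for l in('wedge_head','pack_mid','slot','jig'):
        print(c,l,[(np.round(d['location'],1),round(d['score'],2)) for d in imaging.landmark_of(c,l)][:2])
d=imaging.landmark_of('wrist','wedge_head')
if d:
    p=onz('wrist',d[0]['location'],12,Ks['wrist']); print(p,Rn.from_euler('z',.159).as_matrix()@(p-[525.2,354.4,0]))
a=cv2.imread('pics/e_wrist.png');b=cv2.imread('pics/e_scene.png')
cv2.imwrite('pics/c5.png',np.hstack([cv2.resize(a,(400,300)),cv2.resize(b[250:370,250:410],(400,300),interpolation=cv2.INTER_CUBIC)]))
E
```

```text
19.4 [612.067 320.536 159.098] [ 0.652  1.272 -0.322] [-0.544  1.359 -0.036] [-0.084 -0.475 -0.08 ] 69.519243207584 0.0
wrist wedge_head [(array([311.9, 282.3]), 0.62), (array([332. , 254.2]), 0.37)]
wrist pack_mid []
wrist slot []
wrist jig []
side wedge_head [(array([245. , 355.6]), 0.86)]
side pack_mid [(array([253.6, 269.4]), 0.58)]
side slot [(array([259.2, 260.5]), 0.83)]
side jig [(array([263.5, 269.8]), 0.95), (array([245.1, 353.6]), 0.28)]
scene wedge_head [(array([464.7, 328.7]), 0.58)]
scene pack_mid [(array([361.7, 322.3]), 0.82)]
scene slot [(array([346.9, 317.3]), 0.73), (array([135. , 329.2]), 0.4)]
scene jig [(array([331. , 349.1]), 0.94)]
[554.92 328.65  12.  ] [ 33.42 -20.72  12.  ]
```

View pics/c5.png

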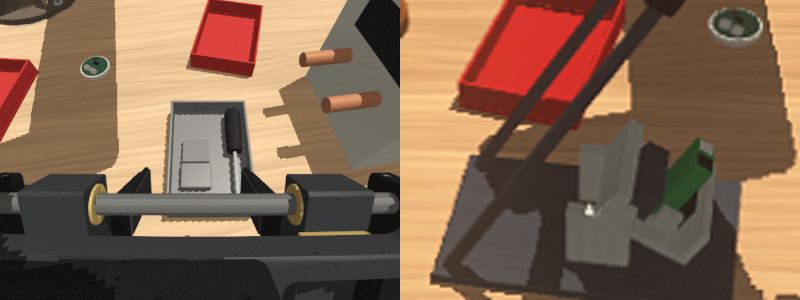

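The wedge lies flat in the grey tray at tray frame (33,-21), and the pack is still in the jig. Next is the pack.

```bash
python3 p.py "np.array([608,101.4,76.3])-M[:,2]*190" "np.array([608,101.4,76.3])-M[:,2]*110"; python3 -c "
from h import *
M=R(status.observe()['tcp_rot']);print(M.T@[0,0,1],M.T@[0,1,0])"
```

```text
20.2 [611.342 320.738 157.885] [ 0.28   0.915  1.022  0.285  1.839 -1.146] [ 0.581  0.133 -0.342] 70.0030235351283
np.array([608,101.4,76.3])-M[:,2]*190 ([0.0307, -0.1222, -0.0822], [-0.1389, -0.9536, 1.6184])
np.array([608,101.4,76.3])-M[:,2]*110 ([-0.0145, -0.1621, -0.0296], [-0.1389, -0.9536, 1.6184])
[ 0.63924301 -0.00130838 -0.76900368] [0.12308686 0.98727995 0.1006376 ]
```

Call:
{"method": "servo_tool", "body": {"commands": [[[0.03, 0.0, -0.04], [0, 0, 0], 0.07], [[0.055, -0.02, -0.075], [-0.014, -0.095, 0.162], 0.07], [[0.055, -0.05, -0.09], [-0.028, -0.191, 0.324], 0.07], [[0.05, -0.08, -0.09], [-0.042, -0.286, 0.486], 0.07], [[0.045, -0.1, -0.09], [-0.056, -0.381, 0.647], 0.07], [[0.04, -0.122, -0.09], [-0.069, -0.477, 0.809], 0.07], [[0.0307, -0.122, -0.085], [-0.083, -0.572, 0.971], 0.07], [[0.0307, -0.122, -0.0822], [-0.097, -0.668, 1.133], 0.07]]}}

```text
time_s: 21.2
tcp_pos: [620.6, 195.1, 240.9]
tcp_rot: [-2.929, 0.18, 1.918]
force: [-0.4, 0.5, -1.1]
width: 70.0
gripper_force: 0.0
```

```bash
python3 p.py "np.array([608,101.4,76.3])-M[:,2]*190" "np.array([608,101.4,76.3])-M[:,2]*110"
```

```text
21.2 [620.61  195.14  240.867] [ 0.282  0.601  1.311 -0.192  1.436  0.   ] [-0.424  0.503 -1.075] 69.95879478137255
np.array([608,101.4,76.3])-M[:,2]*190 ([0.0004, 0.0001, -0.0001], [-0.0413, -0.2862, 0.4847])
np.array([608,101.4,76.3])-M[:,2]*110 ([-0.022, -0.0022, 0.0767], [-0.0413, -0.2862, 0.4847])
```

Call:
{"method": "servo_tool", "body": {"commands": [[[0, 0, 0], [-0.014, -0.095, 0.162], 0.07], [[0, 0, 0], [-0.028, -0.191, 0.324], 0.07], [[0, 0, 0], [-0.0413, -0.286, 0.485], 0.07], [[-0.008, -0.001, 0.026], [-0.0413, -0.286, 0.485], 0.07], [[-0.016, -0.0015, 0.052], [-0.0413, -0.286, 0.485], 0.07], [[-0.022, -0.0022, 0.0767], [-0.0413, -0.286, 0.485], 0.07], [[-0.022, -0.0022, 0.0767], [-0.0413, -0.286, 0.485], 0.07], [[-0.022, -0.0022, 0.0767], [-0.0413, -0.286, 0.485], 0.07]]}}

```text
time_s: 22.2
tcp_pos: [615.6, 157.2, 172.5]
tcp_rot: [-3.139, 0.52, 1.445]
force: [0.9, -0.5, -0.6]
width: 70.3
gripper_force: 0.0
```

```bash
python3 p.py "np.array([608,101.4,76.3])-M[:,2]*8"
python3 - <<'E'
from h import *
np.set_printoptions(precision=1,suppress=True)
K=cam('wrist');im=save('wrist','w6.png')
print([(d['location'],round(d['score'],2)) for d in imaging.landmark_of('wrist','pack_mid')])
for d in imaging.masks_of('wrist','pack_mid')[:1]: print('mask',d['location'],cv2.boundingRect(d['mask'].astype(np.uint8)))
hsv=cv2.cvtColor(im,cv2.COLOR_RGB2HSV); g=cv2.inRange(hsv,(45,90,30),(85,255,255)); g[:, :200]=0; g[:,450:]=0; g[320:]=0; print('green',cv2.boundingRect(g))
M=toolR(-1.703);u=-M[:,2];n=-M[:,0];y=M[:,1];m=np.array([608,101.4,76.3])
for k in(-35,0,35): print(k,proj('wrist',m+k*u,K))
for i in(-1,1): print('top edges n',proj('wrist',m+35*u+i*9.5*n,K),'y',proj('wrist',m+35*u+i*18.5*y,K))
E
```

```text
22.2 [615.632 157.196 172.452] [ 0.336  0.669  1.443 -0.477  1.313  0.653] [ 0.852 -0.476 -0.575] 70.34841668340266
np.array([608,101.4,76.3])-M[:,2]*8 ([-0.001, -0.0003, 0.1034], [0.0005, -0.0033, 0.0054])
[([311.3, 244.2], 0.85)]
mask [312.0, 249.2] (284, 229, 54, 38)
green (284, 224, 54, 43)
-35 [313.1 231. ]
0 [313.2 240.1]
35 [313.3 251.6]
top edges n [313.4 238.1] y [286.4 251.5]
top edges n [313.3 264.9] y [340.2 251.7]
```

The network box (284–338, 229–267) matches the prediction to 2 px. Descending with a small correction, then closing lightly.

Call:
{"method": "servo_tool", "body": {"commands": [[[-0.001, -0.001, 0.03], [0, -0.003, 0.005], 0.06], [[-0.0025, -0.0018, 0.055], [0, -0.003, 0.005], 0.06], [[-0.0025, -0.0018, 0.078], [0, -0.003, 0.005], 0.06], [[-0.0025, -0.0018, 0.092], [0, -0.003, 0.005], 0.06], [[-0.0025, -0.0018, 0.099], [0, -0.003, 0.005], 0.06], [[-0.0025, -0.0018, 0.1034], [0, -0.003, 0.005], 0.06], [[-0.0025, -0.0018, 0.1034], [0, -0.003, 0.005], 0.06], [[-0.0025, -0.0018, 0.1034], [0, -0.003, 0.005], 0.06]], "newtons": 6}}

```text
time_s: 23.35
tcp_pos: [606.5, 104.1, 83.5]
tcp_rot: [-3.141, 0.524, 1.439]
force: [-0.2, -0.5, -0.7]
width: 59.9
gripper_force: 0.0
```

Call:
{"method": "servo_tool", "body": {"commands": [[[0, 0, 0], [0, 0, 0], 0.05], [[0, 0, 0], [0, 0, 0], 0.044], [[0, 0, 0], [0, 0, 0], 0.04], [[0, 0, 0], [0, 0, 0], 0.034], [[0, 0, 0], [0, 0, 0], 0.032], [[0, 0, 0], [0, 0, 0], 0.032], [[0, 0, 0], [0, 0, 0], 0.032], [[0, 0, 0], [0, 0, 0], 0.032]], "newtons": 6}}

```text
time_s: 24.35
tcp_pos: [606.3, 103.8, 83.1]
tcp_rot: [-3.141, 0.524, 1.44]
force: [0.4, 1.4, 0.8]
width: 37.2
gripper_force: 6.0
```

```bash
python3 w.py
```

```text
24.35 [606.342 103.844  83.064] [0.354 1.381 0.845] [ 0.803  0.169 -1.44 ] [-0.154  0.262  0.056] 37.18876649015118 5.987627282738686
```

Gripped at 37.2 mm. Tightening and drawing along u, slowly at first.

Call:
{"method": "servo_tool", "body": {"commands": [[[0, 0, 0], [0, 0, 0], 0.032], [[0, 0, 0], [0, 0, 0], 0.032], [[0, 0, -0.001], [0, 0, 0], 0.032], [[0, 0, -0.003], [0, 0, 0], 0.032], [[0, 0, -0.006], [0, 0, 0], 0.032], [[0, 0, -0.01], [0, 0, 0], 0.032], [[0, 0, -0.014], [0, 0, 0], 0.032], [[0, 0, -0.018], [0, 0, 0], 0.032]], "newtons": 30}}

```text
time_s: 25.35
tcp_pos: [607.5, 112.9, 98.9]
tcp_rot: [-3.141, 0.524, 1.44]
force: [0.1, 0.6, -0.6]
width: 36.6
gripper_force: 30.0
```

```bash
python3 w.py
```

```text
25.35 [607.538 112.942  98.9  ] [ 0.065  0.594 -0.559] [ 0.797 -0.014  0.185] [-0.091  0.369  0.03 ] 36.56825375371702 29.962289929389954
```

Call:
{"method": "servo_tool", "body": {"commands": [[[0, 0, -0.012], [0, 0, 0], 0.032], [[0, 0, -0.03], [0, 0, 0], 0.032], [[0, 0, -0.055], [0, 0, 0], 0.032], [[0, 0, -0.09], [0, 0, 0], 0.032], [[0, 0, -0.14], [0, 0, 0], 0.032], [[0, 0, -0.2], [0, 0, 0], 0.032], [[0, 0, -0.26], [0, 0, 0], 0.032], [[-0.01, 0, -0.32], [0, 0, 0], 0.032]]}}

```text
time_s: 26.35
tcp_pos: [626.8, 264.6, 383.4]
tcp_rot: [-3.14, 0.523, 1.441]
force: [0.5, 0.2, -1.0]
width: 37.2
gripper_force: 30.0
```

```bash
cat > q.py <<'E'
from h import *
import sys
np.set_printoptions(precision=3,suppress=True)
M=toolR(-np.pi/2,0); s=status.observe(); print(s['time_s'],s['tcp_pos'],s['tcp_rot'],s['joints'],s['force'],s['width'])
for a in sys.argv[1:]: print(a, go(eval(a),M,s))
E
python3 q.py "[560,0,470]" "[530,-250,400]"
python3 - <<'E'
from h import *
im=imaging.read_camera('scene');print('jig',[(np.round(d['location'],1).tolist(),round(d['score'],2)) for d in imaging.landmark_of('scene','jig')])
im=imaging.read_camera('side');print('jig',[(np.round(d['location'],1).tolist(),round(d['score'],2)) for d in imaging.landmark_of('side','jig')])
K=[cam('scene'),cam('side')]
for c in('scene','side'):
    for d in imaging.landmark_of(c,'spare_a_mid')[:4]: print(c,np.round(d['location'],1),round(d['score'],2),onz(c,d['location'],39).round(1))
E
```

```text
26.35 [626.785 264.576 383.409] [-3.14   0.523  1.441] [ 0.467  0.629  0.963 -0.441  1.837  0.542] [ 0.529  0.232 -1.023] 37.17768376154499
[560,0,470] ([-0.278, -0.0319, 0.0603], [-0.0352, 0.522, -0.1271])
[530,-250,400] ([-0.4612, -0.0291, 0.2467], [-0.0352, 0.522, -0.1271])
jig [([328.6, 345.5], 0.66), ([354.9, 231.7], 0.58)]
jig [([264.8, 271.6], 0.84)]
scene [165.2 333. ] 0.92 [ 607.8 -322.7   39. ]
```

Call:
{"method": "servo_tool", "body": {"commands": [[[-0.03, -0.006, -0.03], [0, 0.05, -0.01], 0.032], [[-0.085, -0.012, -0.03], [-0.007, 0.15, -0.03], 0.032], [[-0.14, -0.02, -0.01], [-0.015, 0.25, -0.06], 0.032], [[-0.195, -0.025, 0.01], [-0.022, 0.35, -0.09], 0.032], [[-0.245, -0.03, 0.04], [-0.03, 0.45, -0.11], 0.032], [[-0.29, -0.031, 0.07], [-0.035, 0.522, -0.127], 0.032], [[-0.33, -0.031, 0.11], [-0.035, 0.522, -0.127], 0.032], [[-0.37, -0.03, 0.15], [-0.035, 0.522, -0.127], 0.032]]}}

```text
time_s: 27.65
tcp_pos: [544.7, -127.4, 434.6]
tcp_rot: [-3.14, 0.0, 1.568]
force: [1.3, -0.4, -0.2]
width: 36.7
gripper_force: 30.0
```

```bash
python3 q.py "[515,-355,250]" "[515,-355,120]"
```

```text
27.65 [ 544.743 -127.409  434.577] [-3.14   0.     1.568] [-0.347  0.253  1.355 -0.001  1.535 -0.345] [ 1.256 -0.372 -0.165] 36.72339374759994
[515,-355,250] ([-0.2276, -0.0288, 0.1847], [-0.0018, 0.0004, -0.0028])
[515,-355,120] ([-0.2276, -0.0285, 0.3147], [-0.0018, 0.0004, -0.0028])
```

Call:
{"method": "servo_tool", "body": {"commands": [[[-0.045, -0.006, 0.035], [0, 0, 0], 0.032], [[-0.095, -0.012, 0.07], [0, 0, 0], 0.032], [[-0.14, -0.018, 0.11], [0, 0, 0], 0.032], [[-0.185, -0.023, 0.15], [0, 0, 0], 0.032], [[-0.215, -0.027, 0.185], [0, 0, 0], 0.032], [[-0.2276, -0.0288, 0.23], [-0.0018, 0, -0.003], 0.032], [[-0.2276, -0.0288, 0.275], [-0.0018, 0, -0.003], 0.032], [[-0.2276, -0.0288, 0.31], [-0.0018, 0, -0.003], 0.032]]}}

```text
time_s: 28.65
tcp_pos: [515.2, -352.7, 123.2]
tcp_rot: [-3.14, -0.001, 1.571]
force: [0.3, -0.2, -1.2]
width: 36.8
gripper_force: 30.0
```

```bash
python3 q.py "[515,-355,50]"
python3 - <<'E'
from h import *
np.set_printoptions(precision=1,suppress=True)
s=status.observe()
for c in('scene','side','wrist'):
    imaging.read_camera(c)
    K=cam(c)
    for l,z in (('pack_tray',0),('pack_mid',s['tcp_pos'][2]-8)):
        for d in imaging.landmark_of(c,l)[:3]: print(c,l,np.round(d['location'],1),round(d['score'],2),onz(c,d['location'],z,K),onz(c,d['location'],39,K))
    for d in imaging.masks_of(c,'pack_mid')[:3]: print(c,'mask',round(d['score'],2),cv2.boundingRect(d['mask'].astype(np.uint8)))
E
```

```text
28.65 [ 515.217 -352.719  123.2  ] [-3.14  -0.001  1.571] [-0.706  0.59   1.652  0.     0.902 -0.707] [ 0.297 -0.182 -1.231] 36.80398149782567
[515,-355,50] ([-0.0024, -0.0001, 0.0732], [-0.0012, -0.0014, 0.0002])
scene pack_tray [160.8 325.5] 0.61 [ 545.8 -356.     0. ] [ 585.3 -338.4   39. ]
scene pack_mid [153.4 276.8] 0.69 [ 510.8 -360.7  115.2] [ 417.7 -401.2   39. ]
scene mask 0.62 (151, 260, 13, 34)
side pack_tray [317.1 189.1] 0.9 [ 537.7 -343.9    0. ] [ 527.5 -307.5   39. ]
side pack_mid [319.8 164.6] 0.73 [ 529.6 -350.4  115.2] [ 550.9 -428.5   39. ]
side mask 0.52 (318, 155, 12, 19)
wrist pack_tray [343.6 238.3] 0.63 [ 542.5 -356.9    0. ] [ 539.  -347.8   39. ]
wrist pack_mid [309.7 290.4] 0.68 [ 515.1 -357.9  115.2] [ 514.8 -387.4   39. ]
wrist mask 0.61 (270, 253, 88, 58)
```

Call:
{"method": "servo_tool", "body": {"commands": [[[-0.001, 0, 0.025], [-0.001, -0.001, 0], 0.032], [[-0.0024, 0, 0.045], [-0.001, -0.001, 0], 0.032], [[-0.0024, 0, 0.058], [-0.001, -0.001, 0], 0.032], [[-0.0024, 0, 0.066], [-0.001, -0.001, 0], 0.032], [[-0.0024, 0, 0.071], [-0.001, -0.001, 0], 0.032], [[-0.0024, 0, 0.073], [-0.001, -0.001, 0], 0.032], [[-0.0024, 0, 0.0745], [-0.001, -0.001, 0], 0.032], [[-0.0024, 0, 0.0745], [-0.001, -0.001, 0], 0.032]], "newtons": 15}}

```text
time_s: 30.25
tcp_pos: [517.1, -355.6, 51.9]
tcp_rot: [3.139, 0.002, 1.572]
force: [0.4, 0.6, -1.0]
width: 37.3
gripper_force: 15.0
```

```bash
python3 w.py
```

```text
30.25 [ 517.071 -355.629   51.871] [ 0.359  0.644 -1.038] [0.646 0.357 1.037] [-0.117  0.035 -0.005] 37.28683225198073 14.973088502883911
```

Call:
{"method": "servo_tool", "body": {"commands": [[[0, 0, 0.0005], [0, 0, 0], 0.032], [[0, 0, 0.001], [0, 0, 0], 0.032], [[0, 0, 0.0015], [0, 0, 0], 0.032], [[0, 0, 0.002], [0, 0, 0], 0.032], [[0, 0, 0.0025], [0, 0, 0], 0.032], [[0, 0, 0.003], [0, 0, 0], 0.032], [[0, 0, 0.003], [0, 0, 0], 0.032], [[0, 0, 0.003], [0, 0, 0], 0.032]]}}

```text
time_s: 31.25
tcp_pos: [517.0, -355.6, 48.6]
tcp_rot: [3.139, 0.002, 1.572]
force: [-1.5, 0.3, -1.3]
width: 36.8
gripper_force: 15.0
```

```bash
python3 w.py
```

```text
31.25 [ 517.02  -355.58    48.642] [-1.531  0.292 -1.33 ] [ 0.297 -1.535  1.325] [-0.077  0.012  0.011] 36.840514360112984 14.973314702510834
```

Call:
{"method": "servo_tool", "body": {"commands": [[[0, 0, 0.0005], [0, 0, 0], 0.032], [[0, 0, 0.001], [0, 0, 0], 0.032], [[0, 0, 0.0015], [0, 0, 0], 0.032], [[0, 0, 0.002], [0, 0, 0], 0.032], [[0, 0, 0.0025], [0, 0, 0], 0.032], [[0, 0, 0.003], [0, 0, 0], 0.032], [[0, 0, 0.003], [0, 0, 0], 0.032], [[0, 0, 0.003], [0, 0, 0], 0.032]], "newtons": 8}}

```text
time_s: 32.25
tcp_pos: [517.0, -355.6, 45.7]
tcp_rot: [3.139, 0.002, 1.572]
force: [0.3, 0.3, -0.7]
width: 37.1
gripper_force: 8.0
```

```bash
python3 w.py
```

```text
32.25 [ 517.005 -355.58    45.667] [ 0.333  0.313 -0.72 ] [0.313 0.331 0.72 ] [-0.101 -0.032 -0.016] 37.06821537626328 7.981966137886047
```

Call:
{"method": "servo_tool", "body": {"commands": [[[0, 0, 0.0005], [0, 0, 0], 0.032], [[0, 0, 0.001], [0, 0, 0], 0.032], [[0, 0, 0.0015], [0, 0, 0], 0.032], [[0, 0, 0.002], [0, 0, 0], 0.032], [[0, 0, 0.0025], [0, 0, 0], 0.032], [[0, 0, 0.003], [0, 0, 0], 0.032], [[0, 0, 0.003], [0, 0, 0], 0.032], [[0, 0, 0.003], [0, 0, 0], 0.032]], "newtons": 8}}

```text
time_s: 33.25
tcp_pos: [517.5, -356.1, 44.0]
tcp_rot: [3.137, 0.003, 1.572]
force: [-1.4, 0.8, 11.6]
width: 37.2
gripper_force: 8.0
```

```bash
python3 w.py
```

```text
33.25 [ 517.491 -356.083   43.957] [-1.423  0.795 11.641] [  0.756  -1.372 -11.65 ] [0.295 0.057 0.062] 37.16532028072712 8.008728995919228
```

It is on the floor. I'll back off slightly, release and rise.

Call:
{"method": "servo_tool", "body": {"commands": [[[0, 0, -0.0008], [0, 0, 0], 0.032], [[0, 0, -0.0012], [0, 0, 0], 0.034], [[0, 0, -0.0012], [0, 0, 0], 0.04], [[0, 0, -0.0012], [0, 0, 0], 0.045], [[0, 0, -0.0012], [0, 0, 0], 0.05], [[0, 0, -0.0012], [0, 0, 0], 0.055], [[0, 0, -0.0012], [0, 0, 0], 0.058], [[0, 0, -0.0012], [0, 0, 0], 0.06]], "newtons": 5}}

```text
time_s: 34.25
tcp_pos: [517.0, -355.6, 43.8]
tcp_rot: [3.139, 0.002, 1.572]
force: [0.2, -0.4, -0.2]
width: 59.4
gripper_force: 0.0
```

Call:
{"method": "servo_tool", "body": {"commands": [[[0, 0, -0.006], [0, 0, 0], 0.06], [[0, 0, -0.015], [0, 0, 0], 0.06], [[0, 0, -0.03], [0, 0, 0], 0.06], [[0, 0, -0.05], [0, 0, 0], 0.06], [[0, 0, -0.08], [0, 0, 0], 0.06], [[0, 0, -0.12], [0, 0, 0], 0.06], [[0, 0, -0.16], [0, 0, 0], 0.06], [[0, 0, -0.2], [0, 0, 0], 0.06]]}}

```text
time_s: 35.25
tcp_pos: [516.3, -355.0, 246.5]
tcp_rot: [3.138, 0.003, 1.572]
force: [-0.2, -0.0, -0.6]
width: 60.3
gripper_force: 0.0
```

```bash
python3 w.py
python3 - <<'E'
from h import *
np.set_printoptions(precision=1,suppress=True)
for c in('scene','side','wrist'):
    im=save(c,'f_'+c+'.png'); K=cam(c)
    for l,z in(('pack_mid',39),('wedge_head',12),('jig',0)):
        print(c,l,[(np.round(d['location'],1).tolist(),round(d['score'],2),onz(c,d['location'],z,K)) for d in imaging.landmark_of(c,l)[:4]])
    hsv=cv2.cvtColor(im,cv2.COLOR_RGB2HSV); g=cv2.inRange(hsv,(45,90,30),(85,255,255))
    n,_,st,ce=cv2.connectedComponentsWithStats(g)
    print([st[i].tolist() for i in range(1,n) if st[i][4]>60])
    for k in(0,35,-35): print(k,proj(c,[517,-356,39+k],K))
E
```

```text
35.25 [ 516.268 -354.998  246.468] [-0.202 -0.043 -0.584] [-0.041 -0.204  0.583] [-0.085  0.016 -0.074] 60.25110353252328 0.0
scene pack_mid [([155.7, 303.4], 0.77, array([ 514. , -369.1,   39. ]))]
scene wedge_head [([463.1, 327.2], 0.68, array([553.3, 329.7,  12. ]))]
scene jig [([136.3, 330.5], 0.16, array([ 564.1, -409.1,    0. ]))]
[[549, 16, 36, 135, 1388], [567, 17, 55, 132, 1437], [532, 36, 12, 61, 490], [516, 60, 17, 78, 409], [578, 60, 62, 103, 1484], [538, 70, 13, 63, 324], [587, 126, 51, 49, 636], [562, 135, 20, 30, 223], [63, 142, 44, 24, 779], [151, 289, 22, 57, 709], [124, 317, 23, 28, 435], [169, 393, 32, 27, 550]]
0 [160.9 304.4]
35 [158.1 292.8]
-35 [163.6 315.6]
side pack_mid [([323.5, 178.9], 0.73, array([ 519.1, -361.6,   39. ]))]
side wedge_head [([248.1, 352.7], 0.89, array([551.4, 326.6,  12. ]))]
side jig [([265.3, 268.0], 0.65, array([603.1,  31.7,   0. ]))]
[[251, 109, 10, 24, 107], [505, 111, 40, 29, 873], [503, 138, 42, 31, 992], [292, 160, 13, 32, 218], [318, 172, 11, 18, 163], [227, 183, 20, 14, 168], [186, 220, 9, 18, 68], [339, 321, 17, 14, 135]]
0 [323.7 180.1]
35 [323.7 172.9]
-35 [323.6 187.1]
wrist pack_mid [([314.1, 220.7], 0.6, array([ 517.5, -357.7,   39. ]))]
wrist wedge_head []
wrist jig []
[[565, 72, 64, 58, 2550], [388, 173, 35, 43, 863], [295, 207, 39, 29, 685], [386, 227, 31, 49, 917]]
0 [313.6 219.1]
35 [313.8 225.7]
-35 [313.5 213.5]
```

All checks agree: the pack stands where predicted in the side and wrist views, the wedge is in the tool tray, and the jig hasn't moved.

```bash
python3 -c "
from h import *
print(order.finish_job())"
```

```text
the job is handed in; nothing more can be done
None
```

The job is handed in at about 35 s of the 69 s, with no verdict returned: the wedge was rocked out and lies in the tool tray, the pack stands in the pack tray, and my last camera checks showed the two finished packs and the jig undisturbed.

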